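# Make up a finger-prick kit and a urine kit

### The arm

A 6-joint arm with a two-finger parallel gripper is mounted at the origin on a cart in front of the work surface, level with it; the furniture and walls round the work are solid. World frame = base frame: x ahead of the robot, y to its left, z up, the work surface at z = 0. Lengths are in m, angles in rad, forces in N, time in s.
With the tool pointing down it reaches from about 0.25 to 0.775 m from the base axis. Payload 4 kg.
Tool frame: the origin (TCP) lies at the very end of the fingers, on their centre line; the grasp point (between the pads) lies 19 mm behind it; z points along the fingers, y is the line along which they close (so a half turn about z gives the same grasp; the last joint's range is limited). The gripper opens to 85 mm and grips with 20 to 120 N. Pads are 22 mm wide; open, the fingers measure 114 mm over their backs; the gripper's body (76 mm by 85 mm) begins 54 mm behind the grasp point. The pads swing forward as they close: fully open they stand 13 mm farther back than shut.
Start: joints at [1.005, 0.087, 1.371, -0, 1.684, -0.103], TCP at [0.246, 0.492, 0.209] pointing down, gripper open.
Joint ranges: [-3.1, 3.1], [-0.76, 2.03], [0.27, 2.55], [-1.08, 4.22], [0.17, 2.65], [-2.57, 2.57]. Speed limits (rad/s): [2.79, 2.79, 3.14, 3.14, 3.14, 3.14].

### API

Orientations are given as a unit quaternion [w, x, y, z].
In Python, from bench import * gives the robot as it stands.
- The arm moves only by the tool step_arm, never from a script. Its argument "targets" is one flat list of numbers, 7 for each row, row after row: the finger opening in mm, from 0 to 85.4, then the shift along the tool's x, y, z in mm, then the turn, a rotation vector about the tool's x, y, z in degrees. In form: [grip, dx, dy, dz, wx, wy, wz, grip, dx, dy, dz, wx, wy, wz, ...]. A call has 1 to 20 rows; each row is the pose to reach, as a shift and turn from the pose commanded when the call began, along the tool's axes at that moment; what a row does not reach only later rows make up. A row lasts 1/10 s, in which the tool goes at most 50 mm and 8.59 degrees, less where a joint would pass 70% of its speed; a pose out of reach is approached as far as the arm can. A call with a gripper value outside its range is refused whole. The fingers move at their own pace and stop on an object; "force" is the grip in N (left out, the last holds). Time passes only in rows, so rows that repeat a pose let the fingers close. It gives the time, the measured TCP pose, the force, the opening and the grip force at its end, in the units of the state.
- get_state(): the state, without advancing time (a new reading comes with each control period).
- get_image(name): name is "side" or "top"; returns the picture (384x512x3 uint8, blue, green, red); there is no depth.
- camera_params(name): a dict with "vfov" (degrees; the focal length in pixels is half the picture's height over the tangent of half this angle, whatever the lens; pixels are square), "cx", "cy" (the principal point, pixels), "R" (3x3) and "t" (3): a world point X has camera coordinates R X + t. Camera axes: x right, y down, z forward; pixel columns grow to the right and rows downward; lengths in m; the calibration is good to about 2 mm. A picture is of the moment at which its call begins. camera_params takes no time and is no camera call.
- sign_off(): hands the job in; it is judged then, once.
The state is a dict: "time": time; "joint_positions": joint angles; "dq": joint speeds; "effort": joint torques, N m; "tcp_pos": TCP position; "eef_rot": TCP orientation; "wrist_force": force on the tool from outside, world axes, zero at the start; "wrist_torque": the same for the moment, N m; "width": finger opening in m; "finger_force": force on a finger pad.
Only numpy, scipy, OpenCV 4.12 (cv2) and the standard library are available. Lean on these libraries where they do the work, as an engineer would, in place of code of your own. Each camera call takes 0.05 s, during which the arm holds its last target. There are 200 camera calls.

### The job

Make up two sampling kits. The blue kit tray is still closed from the store: turn its two turn buttons aside, lift out the dust panel and lay it flat, pull side up, on the middle of the turquoise bench pad. Then set the cream-lidded jar and the red-striped carton in the pockets of the blue tray (finger-prick kit), and the yellow-capped cup and the green-striped carton in the pockets of the grey tray (urine kit), each seated on the floor of the pocket that fits it; keep the jar and the cup upright all the way.

Things in the scene. Friction and masses are not known exactly. Their poses are not given: they have to be found in the camera images.
- blue_tray: Blue kit tray, fixed, 104 (x) by 208 mm (y), rim 23 mm high; dark foam insert, top 17 mm up, pocket floors 5 mm up. Origin: centre of underside. Round pocket 77 mm across at x 0, y -53.5 mm; oblong pocket 71 (x) by 101 mm (y) at x 0, y +41.5 mm; the dust panel hides them at first. A lug mid-way on each long side (out to x 70 mm) bears a turn button. Trays and pad swap places; yaw within 0.18.
- grey_tray: Light grey kit tray, open, no buttons, fixed, 104 (x) by 208 mm (y), rim 23 mm high; dark foam insert, top 17 mm up, pocket floors 5 mm up. Origin: centre of underside. Round pocket 62 mm across at x 0, y -53 mm; oblong pocket 76 (x) by 96 mm (y) at x 0, y +39 mm. Yaw within 0.18.
- bench_pad: Turquoise bench pad, fixed flat on the worktop, empty, 150 (x) by 220 mm (y), 2 mm thick. Origin: centre of underside. Yaw within 0.18.
- dust_panel: White loose panel, 86 (x) by 190 (y) by 5 mm, 0.12 kg. Black bar pull on its middle: 10 mm thick (x), 44 mm long (y), top 23 mm above the panel's underside. Origin: centre of underside. It starts on the blue tray's insert (underside 17 mm up) inside the rim with 3 mm play; the turn buttons overlap its long edges by 10 mm. Lift it straight up once both are aside.
- turn_button_front (a joint): Angle (rad) of the black turn button on the blue tray's -x side; upright axis at x -57 mm, y 0 of the tray. Plate 48 x 12 mm, 24 to 31 mm up; finger rib on it 34 mm long, 8 thick, top 45 mm up. At 0 it points along the tray's x, over the panel; + is counter-clockwise from above. Turns either way to 1.65, stays put by friction; aside beyond 1.2 either way. Starts within 0.25 of 0.
- turn_button_rear (a joint): The same turn button on the blue tray's +x side: axis at x +57 mm, y 0 in the tray's frame; same size, zero, sense and range. Starts within 0.25 of 0.
- cream_jar: Clear round jar with a cream lid, 61 mm across, 82 mm high, about 0.07 kg. Origin: centre of underside; z up. Goes in the blue tray's round pocket.
- red_carton: White carton with a red stripe, 55 (x) by 85 (y) by 45 mm high, about 0.06 kg. Origin: centre of underside; z up. Goes in the blue tray's oblong pocket, lengthwise, either way round. Yaw within 0.22 at the start.
- yellow_cup: Clear specimen cup with a yellow cap, 52 mm across the cap (its top 16 mm; the body below narrows to 44 mm), 57 mm high, about 0.016 kg. Origin: centre of underside; z up. Goes in the grey tray's round pocket. The teal-capped cups about are not wanted.
- green_carton: White carton with a green stripe, 60 (x) by 80 (y) by 30 mm high, about 0.06 kg. Origin: centre of underside; z up. Goes in the grey tray's oblong pocket, lengthwise, either way round. Yaw within 0.22 at the start.
There are look-alikes about, which are no part of the job. What is shaped like the cream_jar but brown or pink is not meant.

How it is judged:
On the way, in this order (a step that is already met when the one before it is completed fails the run):
1. both turn buttons are turned aside ((value of joint turn_button_front above 1.2 rad or value of joint turn_button_front below -1.2 rad) and (value of joint turn_button_rear above 1.2 rad or value of joint turn_button_rear below -1.2 rad)), for 0.2 s.
2. the dust panel lies flat on the bench pad (horizontal distance between dust_panel and bench_pad below 0.03 m and height (world z) of dust_panel below 0.008 m and angle between dust_panel's own z axis and vertical below 0.06 rad and linear speed of dust_panel below 0.02 m/s), for 0.2 s.
At the end, for the whole second after the job is handed in: Panel flat, pull side up, at rest, centred on the pad within 30 mm. Jar and red-striped carton in the blue tray, cup and green-striped carton in the grey one: each on its pocket floor (within 5 mm), within 12 mm of the pocket centre, level within 0.12 rad, cartons along the pocket within 0.25 rad (all of step 2 and x of cream_jar in the frame of blue_tray between -0.012 and 0.012 m and y of cream_jar in the frame of blue_tray between -0.0655 and -0.0415 m and z of each of cream_jar, red_carton in the frame of blue_tray below 0.01 m and angle between each of cream_jar, red_carton, yellow_cup, green_carton's own z axis and vertical below 0.12 rad and linear speed of each of cream_jar, red_carton, yellow_cup, green_carton below 0.02 m/s and x of red_carton in the frame of blue_tray between -0.012 and 0.012 m and y of red_carton in the frame of blue_tray between 0.0295 and 0.0535 m and x of yellow_cup in the frame of grey_tray between -0.012 and 0.012 m and y of yellow_cup in the frame of grey_tray between -0.065 and -0.041 m and z of each of yellow_cup, green_carton in the frame of grey_tray below 0.01 m and x of green_carton in the frame of grey_tray between -0.012 and 0.012 m and y of green_carton in the frame of grey_tray between 0.027 and 0.051 m and angle between the y axis of red_carton and the y axis of blue_tray, either way round below 0.25 rad and angle between the y axis of green_carton and the y axis of grey_tray, either way round below 0.25 rad); the robot touches nothing.
It fails at once if the jar or the yellow-capped cup is tipped over (more than 0.6 rad) (angle between any of cream_jar, yellow_cup's own z axis and vertical above 0.6 rad).
It also fails if it takes over 128 s, if anything falls off the work surface, if the arm or the gripper's body presses on something with over 40 N, if the wrist force passes 120 N, or if a joint passes its speed limit or range.

## Working session

There is one attempt and no reset: what is moved stays moved. The work goes in short steps, Python scripts to look and compute and a tool call to move; the robot and the scene stay as the last step left them, time stands still between calls to the robot, and variables do not carry over. Pictures are saved under pics/ and viewed, at most 18 in all, crops included, and the job is handed in when it is done.

Besides the shell and the picture viewer there is one more tool, called after "Call:" as name(argument=value, ...), one argument or row to a line, values as JSON. step_arm: Moves the arm, as the interface text tells. Its arguments: {"type":"object","properties":{"targets":{"type":"array"},"force":{"type":"number"}},"required":["targets"]}

```bash
ls; mkdir -p pics; python3 - <<'E'
from bench import *
import cv2
for n in("side","top"):
    cv2.imwrite(f"pics/{n}0.png",cv2.resize(get_image(n),None,fx=1.5,fy=1.5)); print(n,camera_params(n))
s=get_state();print(s)
E
```

```text
pics
side {'vfov': 45.392560715019016, 'cx': 258.6009967781278, 'cy': 187.23598856321314, 'R': array([[-0.99803909, -0.06245412, -0.00417791],
       [-0.037295  ,  0.6469372 , -0.76163071],
       [ 0.05026982, -0.75998141, -0.64799784]]), 't': array([0.49717389, 0.03879546, 1.4302259 ])}
top {'vfov': 56.134115025121375, 'cx': 255.97327447692467, 'cy': 186.1925661514263, 'R': array([[-0.02960267, -0.99930704, -0.02256376],
       [-0.9838261 ,  0.03311891, -0.1760379 ],
       [ 0.1766632 ,  0.01698763, -0.98412476]]), 't': array([0.0468864 , 0.49368718, 0.94634039])}
{'time': 0.1, 'joint_positions': array([ 1.00487745e+00,  8.78983294e-02,  1.37213649e+00,  1.41836713e-05,
        1.68359493e+00, -1.03093033e-01]), 'dq': array([ 0.00058382, -0.00240834, -0.00575623,  0.00046657, -0.00080937,
        0.00164112]), 'effort': array([ 2.97709354e-03, -3.53012502e+01, -3.14220428e+01, -2.09680156e-04,
        7.94333144e-03,  3.03523223e-05]), 'tcp_pos': array([0.24528989, 0.49171442, 0.20792987]), 'eef_rot': array([-3.41048842e-04,  2.29352119e-01,  9.73342986e-01, -9.59778798e-04]), 'wrist_force': array([-0.10554736,  0.19537818, -0.82825581]), 'wrist_torque': array([-0.00811857,  0.00242714, -0.01359158]), 'finger_force': 0.0, 'width': 0.08539688507011359}
```

View pics/top0.png

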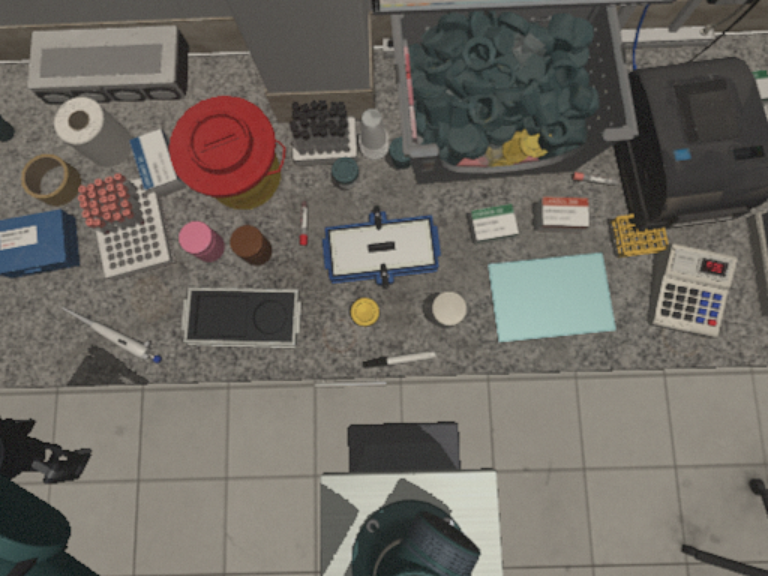

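View pics/side0.png

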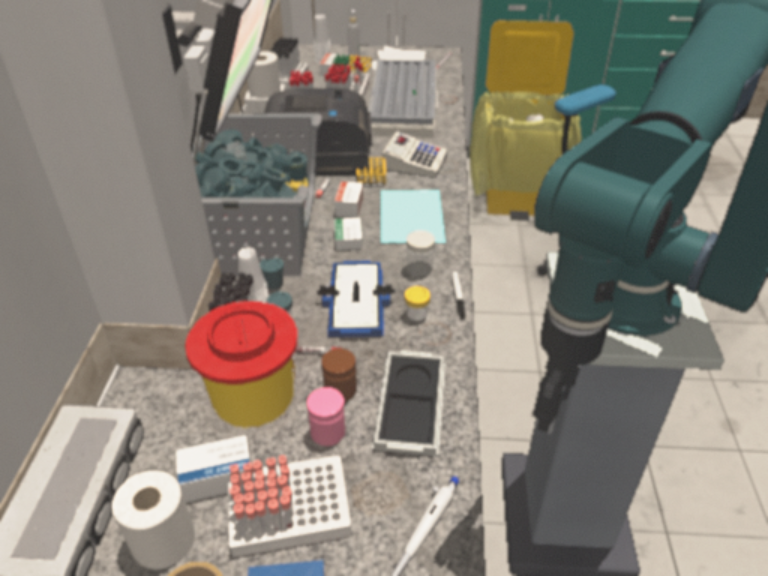

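The top view shows the blue tray at (381,248), the grey tray at (242,317) and the pad at (552,296), in the 1.5x picture. The jar is at (449,308), the cup at (365,312), the green carton at (494,222) and the red carton at (566,212). Next I measure these.

```bash
cat > h.py <<'E'
from bench import *
import cv2, numpy as np
def cam(n):
    p=camera_params(n); return p, 192/np.tan(np.radians(p["vfov"]/2))
def ray(n,uv,z):
    p,f=cam(n); uv=np.atleast_2d(uv).astype(float)
    d=np.c_[(uv[:,0]-p["cx"])/f,(uv[:,1]-p["cy"])/f,np.ones(len(uv))]@p["R"]
    c=-p["R"].T@p["t"]
    return c+d*((z-c[2])/d[:,2])[:,None]
def proj(n,X):
    p,f=cam(n); q=np.atleast_2d(X)@p["R"].T+p["t"]
    return np.c_[q[:,0]/q[:,2]*f+p["cx"],q[:,1]/q[:,2]*f+p["cy"]]
def blob(n,img,lo,hi,box,z,show=""):
    """largest colour blob in box (x0,y0,x1,y1): world rect at height z: centre, sizes, yaw of long side (deg)"""
    hsv=cv2.cvtColor(img,cv2.COLOR_BGR2HSV); x0,y0,x1,y1=box
    m=cv2.inRange(hsv[y0:y1,x0:x1],lo,hi)
    cs,_=cv2.findContours(m,cv2.RETR_EXTERNAL,cv2.CHAIN_APPROX_NONE,offset=(x0,y0))
    c=max(cs,key=cv2.contourArea)[:,0,:]
    w=ray(n,c,z)[:,:2]; (cx,cy),(a,b),t=cv2.minAreaRect((w*1000).astype(np.float32))
    if a<b: a,b,t=b,a,t+90
    t=(t+90)%180-90
    print(show,"c",np.round([cx,cy],1),"size",round(a,1),round(b,1),"longyaw",round(t,1),"uv",c.mean(0).round(1),"n",len(c))
    return cx,cy,t
def go(x,y,z,psi=None):
    """mm, closing-line world angle deg (mod 180) -> row numbers from measured pose"""
    s=get_state(); w,a,b,c=s["eef_rot"]; from scipy.spatial.transform import Rotation as Ro
    R=Ro.from_quat([a,b,c,w]).as_matrix()
    d=R.T@(np.array([x,y,z])-s["tcp_pos"]*1000)
    cur=np.degrees(np.arctan2(R[1,1],R[0,1])); 
    wz=0 if psi is None else -((psi-cur+90)%180-90)
    q=s["joint_positions"]
    print("tcp",(s["tcp_pos"]*1000).round(1),"psi",round(cur,1),"q6",round(q[5],2),"q1",round(q[0],2),"w",round(s["width"]*1000,1),"t",round(s["time"],1),"F",s["wrist_force"].round(1),"| row",d.round(1),"wz",round(wz,1))
E
python3 - <<'E'
from h import *
n="top"; im=get_image(n)
blob(n,im,(95,120,60),(125,255,255),(205,130,300,195),.023,"blue tray")
blob(n,im,(0,0,150),(180,60,255),(220,145,290,185),.022,"panel")
blob(n,im,(0,0,0),(180,255,70),(240,155,268,172),.040,"pull")
blob(n,im,(0,0,0),(180,255,60),(240,132,262,158),.045,"rear btn")
blob(n,im,(0,0,0),(180,255,60),(245,172,268,194),.045,"front btn")
blob(n,im,(80,40,100),(95,255,255),(320,160,420,235),.002,"pad")
blob(n,im,(0,0,150),(180,60,255),(280,185,320,225),.082,"jar")
blob(n,im,(20,120,100),(35,255,255),(225,190,260,222),.057,"cup")
blob(n,im,(0,0,0),(180,255,65),(115,185,205,240),.017,"grey insert")
blob(n,im,(0,0,165),(180,60,255),(115,185,205,240),.023,"grey rim")
for nm,b,z,lo,hi in(("green",(310,130,350,165),.03,(40,80,40),(80,255,200)),("red",(355,125,398,158),.045,(0,100,80),(12,255,255))):
    blob(n,im,lo,hi,b,z,nm+" stripe"); blob(n,im,(0,0,170),(180,60,255),b,z,nm+" white")
cv2.imwrite("pics/c1.png",cv2.resize(im[120:240,110:430],None,fx=2.5,fy=2.5,interpolation=cv2.INTER_CUBIC))
E
```

```text
blue tray c [549.1 133.3] size 103.4 32.1 longyaw 22.1 uv [220.1 173.2] n 98
panel c [561.4  35.8] size 189.3 84.5 longyaw -85.3 uv [254. 165.] n 187
pull c [558.6  35.1] size 45.8 12.5 longyaw -86.7 uv [253.8 164.1] n 39
rear btn c [604.5  40.3] size 23.9 10.6 longyaw 16.2 uv [251.5 147.8] n 17
front btn c [492.   31.5] size 20.3 13.0 longyaw 16.4 uv [256.1 187.3] n 19
pad c [ 459.6 -281.4] size 220.4 149.4 longyaw -85.7 uv [357.6 204.3] n 466
jar c [433.3 -81.6] size 55.2 54.9 longyaw -1.9 uv [299.3 205.2] n 61
cup c [435.7  67.7] size 48.6 46.0 longyaw 88.2 uv [243.  207.8] n 52
grey insert c [441.  302.7] size 193.9 90.3 longyaw 86.7 uv [160.1 210.2] n 196
grey rim c [432.9 197.1] size 53.1 7.7 longyaw -4.5 uv [198.  210.6] n 47
green stripe c [ 626.9 -204.5] size 17.3 12.7 longyaw -80.4 uv [337.8 138.7] n 19
green white c [ 592.4 -181.3] size 77.0 39.5 longyaw -81.4 uv [330.2 150.7] n 75
red stripe c [ 631.9 -310.6] size 81.1 11.7 longyaw 87.9 uv [376.7 133.9] n 65
red white c [ 605.  -308.3] size 80.4 36.5 longyaw 85.3 uv [375.  142.5] n 111
```

View pics/c1.png

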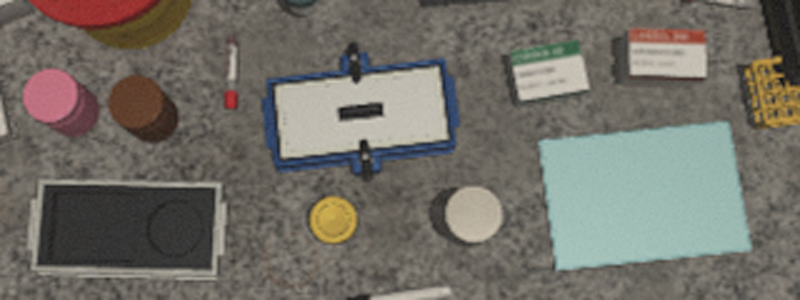

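The crop shows both buttons near 0, the trays, the pad and all four target items unobstructed. The sizes match the drawing. Now I check the buttons and the cartons more closely.

```bash
python3 - <<'E'
from h import *
n="top"; im=get_image(n)
print(proj(n,[[.5046,.0311,.045],[.6182,.0405,.045],[.5046,.0311,.031],[.6182,.0405,.031]]).round(1))
g=cv2.cvtColor(im,cv2.COLOR_BGR2GRAY)
for u0,v0 in((246,132),(248,172)):
    print(g[v0:v0+24,u0:u0+16])
u=lambda *a:np.maximum.reduce([cv2.inRange(cv2.cvtColor(im,cv2.COLOR_BGR2HSV),l,h) for l,h in a])
for nm,b,z,L in(("green",(310,130,350,165),.03,[((40,80,40),(85,255,255)),((0,0,150),(180,60,255))]),("red",(355,125,398,158),.045,[((0,100,80),(12,255,255)),((170,100,80),(180,255,255)),((0,0,150),(180,60,255))])):
    m=u(*L); m=cv2.morphologyEx(m,cv2.MORPH_CLOSE,np.ones((5,5)))
    fake=np.dstack([m]*3); blob(n,fake,(0,0,200),(180,60,255),b,z,nm)
go(505,31,120,90)
E
```

```text
[[255.9 182.7]
 [251.4 143.1]
 [256.  183.6]
 [251.6 144.5]]
[[109 112 102  95  99  94  94  98 103 111 107 108 111 112 103 106]
 [107 107 103 100 101 102 103  97 100 104 102 109 116 112 109 109]
 [101  92  97 105 104 101  98 100 104 106 105 105 113 112 112 112]
 [111  95  93  92  93  94  98 103 105 105  98 100 100  98 109 108]
 [105 101  99  88  89  82  90 107 109 106 105 105  98 102 107 106]
 [100 103 100  75  48  48  63  85  97 106 108 112 109 102 106 107]
 [107 109 100  58  40  40  53  77  94 102 100 103 101 100  98 101]
 [104 105  81  43  38  43  37  69  89  93  96  92  95 102 100 103]
 [ 99  79  58  49  31  38  37  72  92  92  88  94 100 100  96  95]
 [ 99  75  57  43  47  65  54  58  74  72  71  97 110 104  99  96]
 [ 83  67  63  42  85 121  95  43  65  70  66  91 111 106 105 107]
 [ 59  68  70  59 101 132 103  60  68  72  67  76  90  99 108 111]
 [ 52  61  72  63  51  68  57  68  83  80  68  68  83 102 114 115]
 [ 55  69  81  68  50  46  42  60  86  83  74  61  84 107 110 106]
 [ 61  70  76  65  48  44  41  37  62  77  77  76  78  89  86  84]
 [ 60  67  75  61  44  43  50  45 
[... 1743 characters left out ...]
 49  41  46  58  69  74  95 102]
 [103 100 106  90  67  64  56  48  51  57  53  74  94  97 106 107]
 [107 105  98  97  92  96  81  55  48  60  62  85 102 101 109 111]
 [105 100  95  94  92 102  91  70  63  65  83  93 101  99 100 100]
 [ 97  97 104 106 101 106 106  98  92  91  85  91  95  88  95  92]
 [100  97  99 103 104 105 102  91  86  90  93  89  86  88  87  89]
 [108 112 103  93  93 102 105  92  87  96  98  89  79  86  92  88]]
green c [ 600.7 -179.5] size 79.7 57.3 longyaw -81.4 uv [329.8 147.9] n 90
red c [ 611.6 -309.6] size 84.1 52.2 longyaw 87.9 uv [376.8 140.7] n 93
tcp [245.4 491.9 208.3] psi 63.5 q6 -0.1 q1 1.0 w 85.7 t 0.2 F [ 0.5  0.2 -0.6] | row [-438.1 -296.4   88.6] wz -26.5
```

Call:
step_arm(
  targets=[32,-438,-296,89,0,0,-31.5,32,-438,-296,89,0,0,-31.5,32,-438,-296,89,0,0,-31.5,32,-438,-296,89,0,0,-31.5,32,-438,-296,89,0,0,-31.5,32,-438,-296,89,0,0,-31.5,32,-438,-296,89,0,0,-31.5,32,-438,-296,89,0,0,-31.5,32,-438,-296,89,0,0,-31.5,32,-438,-296,89,0,0,-31.5,32,-438,-296,89,0,0,-31.5,32,-438,-296,89,0,0,-31.5,32,-438,-296,89,0,0,-31.5,32,-438,-296,89,0,0,-31.5,32,-438,-296,89,0,0,-31.5,32,-438,-296,89,0,0,-31.5],
  force=40,
)

```text
time: 1.8
tcp_pos: [0.5051, 0.0331, 0.1205]
eef_rot: [0.0, -0.045, 0.999, 0.0]
wrist_force: [0.4, -0.0, 0.2]
width: 0.0317
finger_force: 0.0
```

```bash
python3 - <<'E'
from h import *
go(505,31,34,95)
E
```

```text
tcp [505.1  33.1 120.5] psi 95.1 q6 -1.71 q1 -0.05 w 31.7 t 1.8 F [ 0.4 -0.   0.2] | row [ 0.3 -2.1 86.5] wz 0.1
```

Call:
step_arm(
  targets=[32,0,-2,45,0,0,0,32,0,-2,86,0,0,0,32,0,-2,86,0,0,0,0,0,-2,86,0,0,0,0,0,-2,86,0,0,0,0,0,-2,86,0,0,0,0,0,-2,86,0,0,8,0,0,-2,86,0,0,16,0,0,-2,86,0,0,24,0,0,-2,86,0,0,32,0,0,-2,86,0,0,40,0,0,-2,86,0,0,48,0,0,-2,86,0,0,56,0,0,-2,86,0,0,64,0,0,-2,86,0,0,72,0,0,-2,86,0,0,80,0,0,-2,86,0,0,84,0,0,-2,86,0,0,84],
  force=40,
)

```text
time: 3.6
tcp_pos: [0.5068, 0.0297, 0.0359]
eef_rot: [0.001, 0.636, 0.772, 0.001]
wrist_force: [-0.5, 0.3, -0.3]
width: -0.0
finger_force: 0.0
```

```bash
python3 - <<'E'
from h import *
go(618,40,85,94)
E
```

```text
tcp [506.8  29.7  35.9] psi 11.0 q6 -0.25 q1 -0.05 w -0.0 t 3.6 F [-0.5  0.3 -0.3] | row [-11.1 111.3 -48.7] wz -83.0
```

```bash
python3 - <<'E'
from h import *
im=get_image("side"); u,v=proj("side",[[.505,.031,.04]])[0].astype(int); print(u,v)
a=cv2.resize(im[v-50:v+50,u-65:u+65],(780,600),interpolation=cv2.INTER_CUBIC)
cv2.imwrite("pics/s2.png",a)
E
```

```text
255 190
```

View pics/s2.png

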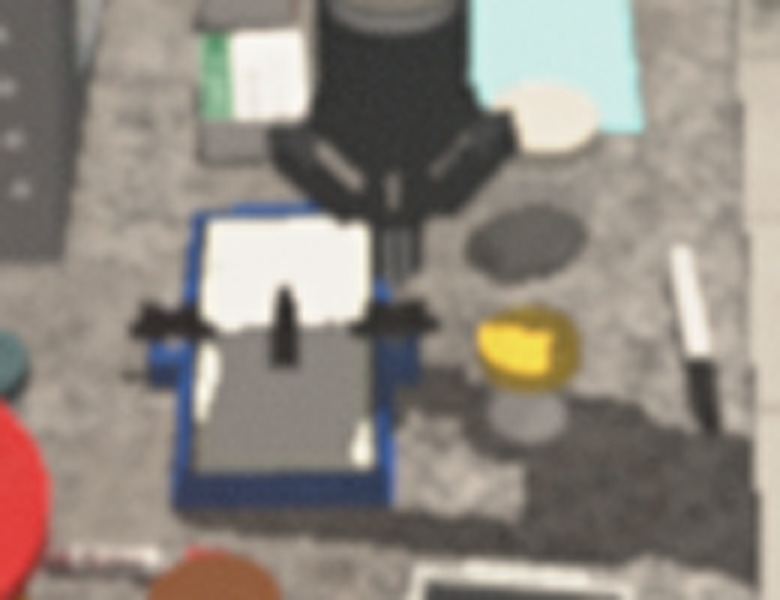

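```bash
python3 - <<'E'
from h import *
print(proj("side",[[.5068,.0297,.0359],[.5046,.0311,.045],[.5046,.0311,.031],[.6182,.0405,.045],[.5614,.0358,.04]]).round(1))
for z in(.03,.038,.045,.055): print(z,ray("top",[[255.5,182.2],[251,142.7]],z)[:,:2].round(4).tolist(),ray("side",[[256.7,192]],z)[0,:2].round(4))
im=get_image("side"); print(cv2.cvtColor(im,cv2.COLOR_BGR2GRAY)[180:204:1,244:268])
E
```

```text
[[255.1 191.1]
 [255.8 189.1]
 [255.8 192.6]
 [218.5 189.7]
 [237.2 190.7]]
0.03 [[0.5089, 0.0325], [0.624, 0.042]] [0.5022 0.027 ]
0.038 [[0.5074, 0.0323], [0.6216, 0.0417]] [0.5015 0.0362]
0.045 [[0.506, 0.0322], [0.6194, 0.0415]] [0.501  0.0442]
0.055 [[0.5041, 0.032], [0.6163, 0.0413]] [0.5001 0.0557]
[[240 240 240 241 241 243 238 171  86  73  93  94  88  98  86  78 108 138
  148 148 147 152 148 123]
 [240 240 240 240 241 243 238 171  84  74  97  97  92  97  88  77 105 135
  144 147 147 150 143 114]
 [240 240 240 240 240 242 238 173  86  72  97  95  89  96  89  79 106 133
  140 142 142 147 140 115]
 [240 240 240 240 241 243 238 173  87  72  97  98  90  96  89  78 107 133
  141 139 141 144 142 121]
 [240 240 240 240 241 242 238 172  86  71  96  95  88  97  88  88 116 141
  146 144 145 147 146 136]
 [240 240 240 240 241 242 238 174  88  74  96  96  89  99 100 111 136 152
  154 150 147 148 150 148]
 [240 241 240 240 240 242 237 177  97  84  99  96  92 107 123 138 154 160
  158 154 152 154 158 157]
 [240 240 240 241 241 242 238 182 108  91 102 103 101 120 138 153 162 160
  157 153 15
[... 931 characters left out ...]
35 135 134 131 130 120  96  71  64  67  72  73  70  67  83 117 147
  152 147 141 137 138 137]
 [135 133 134 135 135 135 127  99  74  64  67  72  67  68  67  84 119 144
  147 141 137 135 138 138]
 [135 136 132 133 134 134 128  99  72  62  68  70  69  68  67  82 110 130
  137 136 131 132 133 136]
 [134 135 135 136 134 135 127  99  71  62  63  65  67  63  66  75  97 110
  119 116 120 119 120 124]
 [133 135 134 136 134 133 125  99  72  60  61  62  65  63  63  70  80  91
   91  93  93  93  93 110]
 [134 134 136 136 134 135 126 100  72  63  62  64  64  62  64  65  73  80
   83  80  81  81  82 102]
 [134 133 135 133 134 134 125 100  70  59  61  64  68  67  67  69  75  80
   81  81  81  76  79  91]]
```

The side crop shows the front rib near (400,315), untouched, with the shut fingertips ending about 12 mm above it at (400,278). The fingers evidently closed over the rib, so I'll turn back and go lower with the fingers straddling it.

Call:
step_arm(
  targets=[32,0,0,-25,0,0,-8,32,0,0,-25,0,0,-84,32,0,0,-25,0,0,-84,32,0,0,-25,0,0,-84,32,0,0,-25,0,0,-84,32,0,0,-25,0,0,-84,32,0,0,-25,0,0,-84,32,0,0,-25,0,0,-84,32,0,0,-25,0,0,-84,32,0,0,-25,0,0,-84,32,0,0,-25,0,0,-84,32,0,0,8,0,0,-84,32,0,0,8,0,0,-84,32,0,0,8,0,0,-84,0,0,0,8,0,0,-84,0,0,0,8,0,0,-84,0,0,0,8,0,0,-84,0,0,0,8,0,0,-84,0,0,0,8,0,0,-84],
  force=40,
)

```text
time: 5.6
tcp_pos: [0.5057, 0.0298, 0.0263]
eef_rot: [0.0, -0.043, 0.999, 0.0]
wrist_force: [-0.7, -0.0, -0.2]
width: 0.0001
finger_force: 0.0
```

```bash
python3 - <<'E'
from h import *
go(505,31,34,95)
im=get_image("side"); u,v=proj("side",[[.505,.031,.04]])[0].astype(int)
cv2.imwrite("pics/s3.png",cv2.resize(im[v-40:v+30,u-50:u+40],(770,600),interpolation=cv2.INTER_CUBIC))
E
```

```text
tcp [505.7  29.8  26.3] psi 95.0 q6 -1.71 q1 -0.05 w 0.1 t 5.6 F [-0.7 -0.  -0.2] | row [ 0.6  1.3 -7.7] wz -0.0
```

View pics/s3.png

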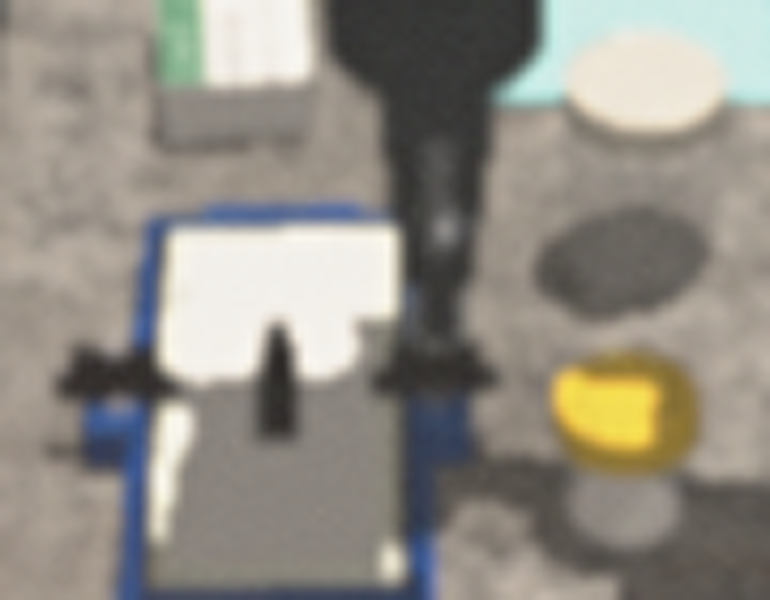

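The side crop shows the shut fingertips vanishing behind the rib at (435,350), so they are on its far (-y) side. I check from the top.

```bash
python3 - <<'E'
from h import *
im=get_image("top"); P=proj("top",[[.5057,.0298,.026],[.5057,.0298,.1],[.5057,.0298,.15],[.5046,.0311,.045]]); print(P.round(1))
x0,y0=215,130
a=cv2.resize(im[y0:y0+75,x0:x0+90],None,fx=8,fy=8,interpolation=cv2.INTER_CUBIC)
for p in P: cv2.circle(a,tuple(int(k) for k in ((p-[x0,y0])*8+4)),5,(0,0,255),1)
cv2.imwrite("pics/t3.png",a)
E
```

```text
[[256.5 183.5]
 [255.9 178.3]
 [255.5 174.3]
 [255.9 182.7]]
```

View pics/t3.png

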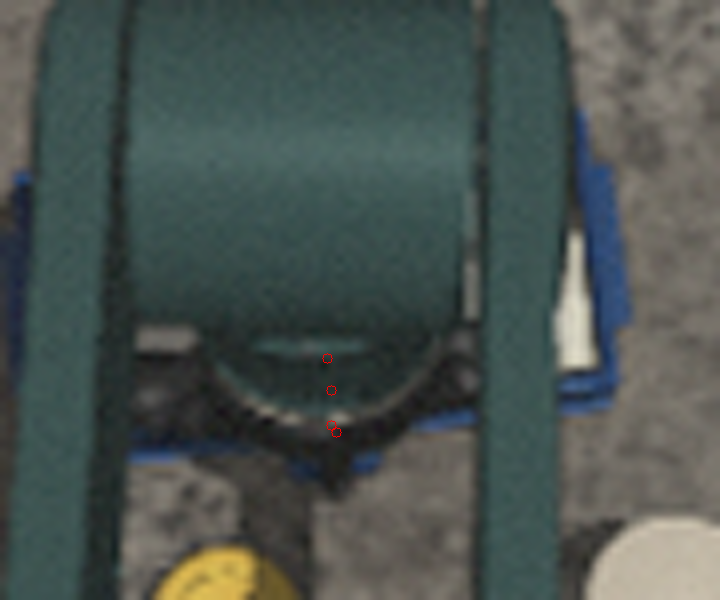

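Call:
step_arm(
  targets=[32,0,0,0,0,0,0,32,0,0,0,0,0,0,32,0,0,0,0,0,0,32,0,-1,4,0,0,0,32,0,-1,8,0,0,0,32,0,-1,8,0,0,0,0,0,-1,8,0,0,0,0,0,-1,8,0,0,0,0,0,-1,8,0,0,0,0,0,-1,8,0,0,0],
  force=40,
)

```text
time: 6.7
tcp_pos: [0.5053, 0.0315, 0.0179]
eef_rot: [-0.0, -0.044, 0.999, 0.003]
wrist_force: [0.4, 7.4, -0.0]
width: 0.0064
finger_force: 40.0
```

Call:
step_arm(
  targets=[24,0,1,0,0,0,0,24,0,1,0,0,0,0,24,0,1,6,0,0,0,24,0,1,6,0,0,0,0,0,1,6,0,0,0,0,0,1,6,0,0,0,0,0,1,6,0,0,0],
  force=40,
)

```text
time: 7.4
tcp_pos: [0.505, 0.0315, 0.0117]
eef_rot: [-0.0, -0.043, 0.999, 0.002]
wrist_force: [-0.8, 5.3, -0.5]
width: 0.0068
finger_force: 43.1
```

Call:
step_arm(
  targets=[0,0,0,0,0,0,8,0,0,0,0,0,0,16,0,0,0,0,0,0,24,0,0,0,0,0,0,32,0,0,0,0,0,0,40,0,0,0,0,0,0,48,0,0,0,0,0,0,56,0,0,0,0,0,0,64,0,0,0,0,0,0,72,0,0,0,0,0,0,80,0,0,0,0,0,0,85,0,0,0,0,0,0,85,32,0,0,0,0,0,85,32,0,0,0,0,0,85,32,0,0,-60,0,0,85,32,0,0,-60,0,0,85],
)

```text
time: 9.0
tcp_pos: [0.5088, 0.0291, 0.0771]
eef_rot: [0.004, 0.643, 0.766, 0.002]
wrist_force: [1.3, -0.3, 0.4]
width: 0.0316
finger_force: 0.0
```

```bash
python3 - <<'E'
from h import *
go(618,42,70,95)
im=get_image("side"); u,v=proj("side",[[.505,.031,.04]])[0].astype(int)
cv2.imwrite("pics/s4.png",cv2.resize(im[v-40:v+30,u-50:u+40],(770,600),interpolation=cv2.INTER_CUBIC))
E
```

```text
tcp [508.8  29.1  77.1] psi 10.0 q6 -0.23 q1 -0.05 w 31.6 t 9.0 F [ 1.3 -0.3  0.4] | row [ -6.1 109.7   8. ] wz -85.0
```

View pics/s4.png

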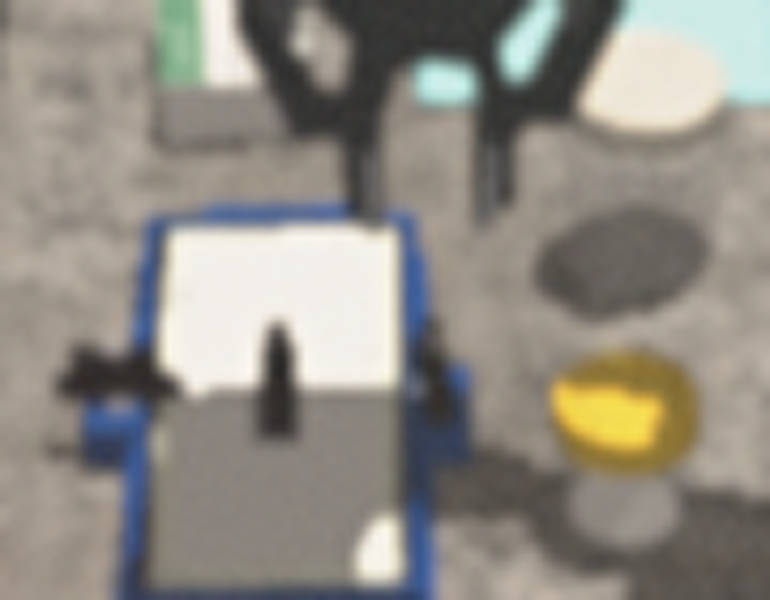

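The front button now lies along the tray edge at about (435,375), so it is aside. The real fingertips sit about 20 mm above the TCP readout, and I allow for that from here on. Next is the rear button.

Call:
step_arm(
  targets=[32,-6.5,110,0,0,0,-85,32,-6.5,110,0,0,0,-85,32,-6.5,110,0,0,0,-85,32,-6.5,110,0,0,0,-85,32,-6.5,110,0,0,0,-85,32,-6.5,110,0,0,0,-85,32,-6.5,110,0,0,0,-85,32,-6.5,110,0,0,0,-85,32,-6.5,110,0,0,0,-85,32,-6.5,110,0,0,0,-85,32,-6.5,110,35,0,0,-85,32,-6.5,110,66,0,0,-85,32,-6.5,110,66,0,0,-85,32,-6.5,110,66,0,0,-85,0,-6.5,110,66,0,0,-85,0,-6.5,110,66,0,0,-85,0,-6.5,110,66,0,0,-85,0,-6.5,110,66,0,0,-85],
  force=40,
)

```text
time: 10.85
tcp_pos: [0.6154, 0.041, 0.0068]
eef_rot: [0.001, -0.043, 0.999, -0.001]
wrist_force: [-0.7, -6.0, 2.2]
width: 0.0094
finger_force: 39.2
```

Call:
step_arm(
  targets=[0,-1,0,-3,0,0,8,0,-2,0,-3,0,0,16,0,-2,0,-3,0,0,24,0,-2,0,-3,0,0,32,0,-2,0,-3,0,0,40,0,-2,0,-3,0,0,48,0,-2,0,-3,0,0,56,0,-2,0,-3,0,0,64,0,-2,0,-3,0,0,72,0,-2,0,-3,0,0,80,0,-2,0,-3,0,0,85,0,-2,0,-3,0,0,85,32,-2,0,-3,0,0,85,32,-2,0,-3,0,0,85,32,-2,0,-60,0,0,85,32,-2,0,-60,0,0,85],
)

```text
time: 12.45
tcp_pos: [0.6206, 0.0428, 0.0727]
eef_rot: [0.004, 0.643, 0.766, 0.004]
wrist_force: [1.0, -0.0, 1.4]
width: 0.0323
finger_force: 0.0
```

```bash
python3 - <<'E'
from h import *
go(561,35.5,8,4.7)
im=get_image("side"); u,v=proj("side",[[.56,.031,.04]])[0].astype(int)
cv2.imwrite("pics/s5.png",cv2.resize(im[v-40:v+30,u-50:u+50],(700,490),interpolation=cv2.INTER_CUBIC))
E
```

```text
tcp [620.6  42.8  72.7] psi 10.0 q6 -0.2 q1 -0.02 w 32.3 t 12.4 F [ 1.  -0.   1.4] | row [  3.2 -60.7  64.1] wz 5.3
```

View pics/s5.png

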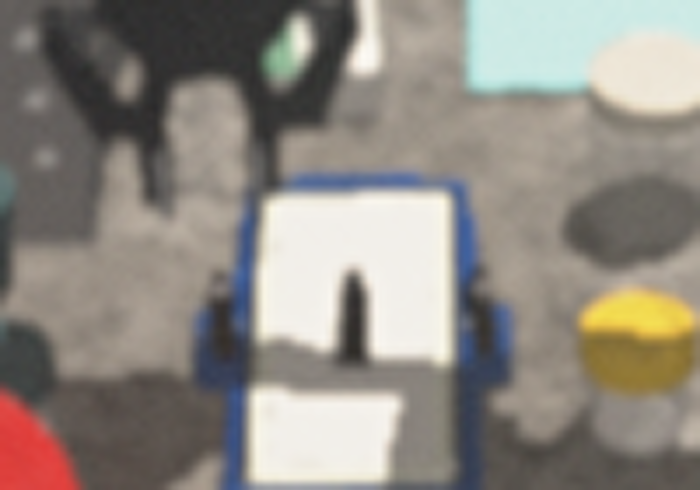

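Both buttons lie aside along the tray edges, at (220,320) and (485,320), with the panel pull free at (352,320). Now I grip the pull.

Call:
step_arm(
  targets=[32,3,-61,0,0,0,5,32,3,-61,0,0,0,5,32,3,-61,30,0,0,5,32,3,-61,64,0,0,5,32,3,-61,64,0,0,5,0,3,-61,64,0,0,5,0,3,-61,64,0,0,5,0,3,-61,64,0,0,5,0,3,-61,64,0,0,5,0,3,-61,64,0,0,5,0,3,-61,54,0,0,5,0,3,-61,34,0,0,5,0,3,-61,4,0,0,5,0,3,-61,-36,0,0,5,0,3,-61,-36,0,0,5,0,3,-61,-36,0,0,5],
  force=60,
)

```text
time: 14.1
tcp_pos: [0.557, 0.035, 0.1034]
eef_rot: [0.001, 0.676, 0.737, 0.001]
wrist_force: [0.2, 0.4, -2.1]
width: 0.0083
finger_force: 62.0
```

```bash
python3 - <<'E'
from h import *
go(460,-281,108,4.5)
im=get_image("top"); cv2.imwrite("pics/t5.png",cv2.resize(im[120:240,150:430],None,fx=2.5,fy=2.5,interpolation=cv2.INTER_CUBIC))
E
```

```text
tcp [557.   35.  103.4] psi 5.0 q6 -0.13 q1 -0.04 w 8.3 t 14.1 F [ 0.2  0.4 -2.1] | row [-306.4 -124.1   -4.9] wz 0.5
```

View pics/t5.png

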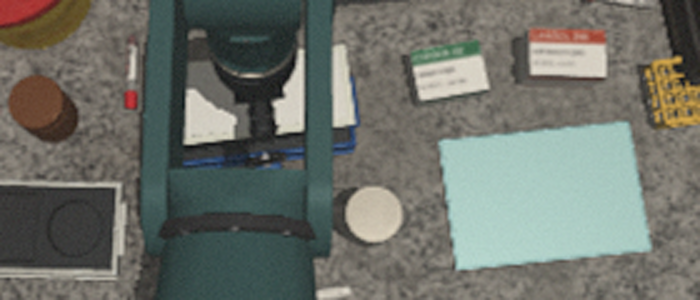

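The top crop shows the panel held level above the tray, with the pad clear at (545,195). I carry it over and lower it.

Call:
step_arm(
  targets=[0,-306,-124,-5,0,0,0,0,-306,-124,-5,0,0,0,0,-306,-124,-5,0,0,0,0,-306,-124,-5,0,0,0,0,-306,-124,-5,0,0,0,0,-306,-124,-5,0,0,0,0,-306,-124,-5,0,0,0,0,-306,-124,-5,0,0,0,0,-306,-124,-5,0,0,0,0,-306,-124,-5,0,0,0,0,-306,-124,-5,0,0,0,0,-306,-124,30,0,0,0,0,-306,-124,65,0,0,0,0,-306,-124,90,0,0,0,0,-306,-124,102,0,0,0,0,-306,-124,102,0,0,0,0,-306,-124,102,0,0,0],
)

```text
time: 15.85
tcp_pos: [0.4604, -0.2807, 0.0011]
eef_rot: [0.001, 0.675, 0.737, 0.0]
wrist_force: [-0.4, -0.8, -0.2]
width: 0.0087
finger_force: 61.9
```

```bash
python3 - <<'E'
from h import *
go(460,-281,-6,4.5)
im=get_image("side"); u,v=proj("side",[[.46,-.281,.02]])[0].astype(int)
cv2.imwrite("pics/s6.png",cv2.resize(im[v-25:v+35,u-50:u+50],(700,420),interpolation=cv2.INTER_CUBIC))
E
```

```text
tcp [ 460.4 -280.7    1.1] psi 5.0 q6 -0.74 q1 -0.65 w 8.7 t 15.8 F [-0.4 -0.8 -0.2] | row [-0.2 -0.5  7.1] wz 0.5
```

View pics/s6.png

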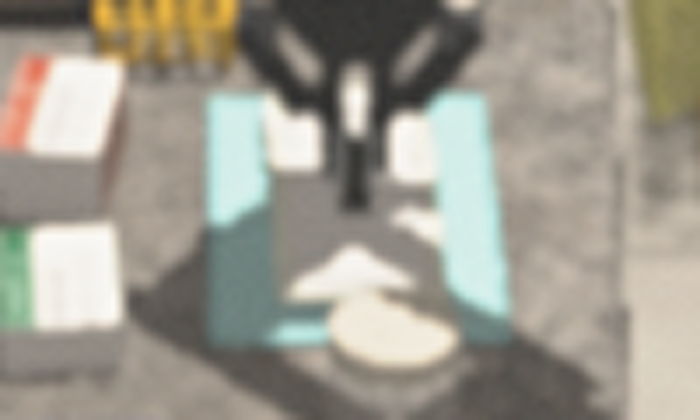

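The panel is centred over the pad at (355,220), just above it. I lower it the rest of the way.

Call:
step_arm(
  targets=[0,0,0,3,0,0,0,0,0,0,5,0,0,0,0,0,0,7,0,0,0,0,0,0,7,0,0,0],
)

```text
time: 16.3
tcp_pos: [0.4592, -0.2805, -0.0072]
eef_rot: [-0.0, 0.676, 0.737, 0.0]
wrist_force: [0.0, 0.4, -1.3]
width: 0.0081
finger_force: 61.9
```

Call:
step_arm(
  targets=[0,0,0,2,0,0,0,0,0,0,4,0,0,0,0,0,0,4,0,0,0],
)

```text
time: 16.6
tcp_pos: [0.4591, -0.2804, -0.0115]
eef_rot: [-0.0, 0.676, 0.737, 0.0]
wrist_force: [-0.9, -0.3, -0.7]
width: 0.0083
finger_force: 61.9
```

Call:
step_arm(
  targets=[0,0,0,2,0,0,0,0,0,0,4,0,0,0,0,0,0,4,0,0,0],
)

```text
time: 16.9
tcp_pos: [0.4597, -0.2807, -0.0127]
eef_rot: [0.0, 0.676, 0.737, 0.0]
wrist_force: [-4.1, 3.0, 9.5]
width: 0.0084
finger_force: 63.4
```

Call:
step_arm(
  targets=[30,0,0,-3,0,0,0,30,0,0,-3,0,0,0,30,0,0,-3,0,0,0,30,0,0,-45,0,0,0,30,0,0,-90,0,0,0,85,0,0,-120,0,0,0,85,0,0,-120,0,0,0],
)

```text
time: 17.6
tcp_pos: [0.4625, -0.2829, 0.111]
eef_rot: [0.006, 0.676, 0.737, 0.001]
wrist_force: [0.7, -0.2, -0.5]
width: 0.058
finger_force: 0.0
```

```bash
python3 - <<'E'
from h import *
n="top";im=get_image(n)
blob(n,im,(0,0,150),(180,60,255),(280,185,320,225),.082,"jar")
blob(n,im,(0,0,140),(180,60,255),(305,160,420,240),.007,"panel")
blob(n,im,(20,120,100),(35,255,255),(225,190,260,222),.057,"cup")
go(434,-82,110,5)
im=get_image("side"); blob("side",im,(0,0,150),(40,60,255),(262,150,297,170),.082,"jar side")
E
```

```text
jar c [444.7 -67.2] size 53.0 23.9 longyaw -39.1 uv [294.6 201.7] n 45
panel c [ 414.3 -230.2] size 127.5 53.5 longyaw -39.9 uv [351. 213.] n 116
cup c [437.1  67.7] size 48.7 48.5 longyaw -1.6 uv [242.7 207.5] n 54
tcp [ 461.  -281.8  107.8] psi 5.0 q6 -0.74 q1 -0.65 w 64.9 t 17.6 F [-0.  -0.6 -0.1] | row [201.4  -9.5  -3. ] wz -0.0
jar side c [451.2 -70.9] size 81.8 33.8 longyaw -40.7 uv [275.3 159.9] n 48
```

Call:
step_arm(
  targets=[85,201,-9.5,-5,0,0,0,85,201,-9.5,-5,0,0,0,85,201,-9.5,-5,0,0,0,85,201,-9.5,-5,0,0,0,85,201,-9.5,-5,0,0,0,85,201,-9.5,-5,0,0,0,85,201,-9.5,-5,0,0,0,85,201,-9.5,40,0,0,0,85,201,-9.5,86,0,0,0,85,201,-9.5,86,0,0,0,85,201,-9.5,86,0,0,0,40,201,-9.5,86,0,0,0,40,201,-9.5,86,0,0,0,40,201,-9.5,86,0,0,0,40,201,-9.5,86,0,0,0],
  force=30,
)

```text
time: 19.2
tcp_pos: [0.4349, -0.0823, 0.022]
eef_rot: [0.003, 0.676, 0.737, 0.001]
wrist_force: [0.3, -1.1, 6.6]
width: 0.0594
finger_force: 32.2
```

```bash
python3 - <<'E'
from h import *
R=lambda p,a:np.array(p[:2])+np.array([[np.cos(a),-np.sin(a)],[np.sin(a),np.cos(a)]])@p[2:]
n="top"; im=get_image(n)
print("round blue",R(np.array([561,35.7,0,-53.5]),.082),"obl",R(np.array([561,35.7,0,41.5]),.082))
print("grey round",R(np.array([441,302.7,0,-53]),-.058),"obl",R(np.array([441,302.7,0,39]),-.058))
go(565.4,-17.6,105,5)
cv2.imwrite("pics/t7.png",cv2.resize(im[120:240,120:430],None,fx=2.5,fy=2.5,interpolation=cv2.INTER_CUBIC))
E
```

```text
round blue [565.38208529 -17.62023376] obl [557.60081235  77.06055516]
grey round [437.9277232  249.78912101] obl [443.26073199 341.63442039]
tcp [434.9 -82.3  22. ] psi 5.0 q6 -0.4 q1 -0.31 w 59.5 t 19.2 F [-0.1 -1.2  7.1] | row [ 52.8 136.1 -82.4] wz -0.0
```

View pics/t7.png

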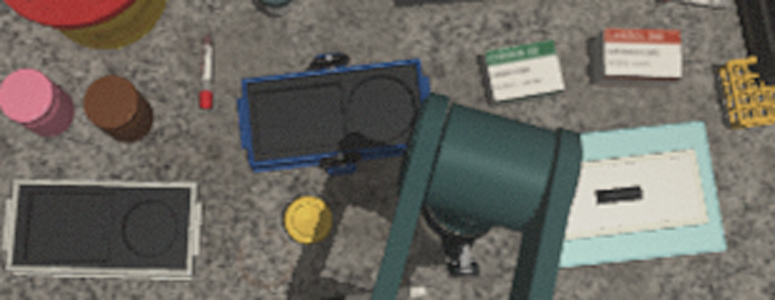

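The top crop shows the panel well centred on the pad at (640,195), the blue insert exposed with its round pocket at (384,110), and the jar gripped. I lift the jar and carry it.

Call:
step_arm(
  targets=[40,0,0,-40,0,0,0,40,0,0,-80,0,0,0,40,0,0,-82,0,0,0,40,26,68,-82,0,0,0,40,53,136,-82,0,0,0,40,53,136,-82,0,0,0,40,53,136,-82,0,0,0,40,53,136,-82,0,0,0],
)

```text
time: 20.05
tcp_pos: [0.5632, -0.016, 0.0998]
eef_rot: [-0.001, 0.675, 0.738, -0.001]
wrist_force: [-0.2, -0.4, -0.5]
width: 0.0596
finger_force: 33.3
```

```bash
python3 - <<'E'
from h import *
n="top";im=get_image(n)
go(565.4,-17.6,28,5)
for z in(.017,.023):blob(n,im,(0,0,0),(180,255,70),(205,125,300,195),z,"ins")
blob("side",get_image("side"),(0,0,150),(40,60,255),(205,130,260,200),.16,"jar side")
print(proj("top",[[.565,-.0176,.017]]))
E
```

```text
tcp [562.6 -16.6 100.3] psi 5.0 q6 -0.22 q1 -0.13 w 59.3 t 20.1 F [-0.5  0.3 -0.5] | row [-1.3  2.8 72.3] wz 0.0
ins c [599.3 -19.9] size 172.0 158.0 longyaw -6.9 uv [278.2 150.9] n 332
ins c [597.6 -19.7] size 171.0 157.1 longyaw -6.9 uv [278.2 150.9] n 332
jar side c [617.6  41.5] size 318.9 64.5 longyaw -81.3 uv [212.2 160.9] n 197
[[272.54591184 163.18718148]]
```

Call:
step_arm(
  targets=[40,-2,2,25,0,0,0,40,-2,2,50,0,0,0,40,-2,2,62,0,0,0,40,-2,2,68,0,0,0,40,-2,2,71,0,0,0,40,-2,2,71,0,0,0,40,-2,2,71,0,0,0],
)

```text
time: 20.85
tcp_pos: [0.5664, -0.0186, 0.0313]
eef_rot: [0.001, 0.676, 0.737, 0.001]
wrist_force: [-0.4, 0.2, -1.1]
width: 0.0596
finger_force: 33.3
```

Call:
step_arm(
  targets=[40,0,-1.5,2,0,0,0,40,0,-1.5,4,0,0,0,40,0,-1.5,4,0,0,0],
)

```text
time: 21.15
tcp_pos: [0.5645, -0.0185, 0.027]
eef_rot: [0.0, 0.676, 0.737, 0.0]
wrist_force: [-0.7, -0.1, 3.4]
width: 0.0594
finger_force: 33.4
```

Call:
step_arm(
  targets=[78,0,0,0,0,0,0,78,0,0,0,0,0,0,78,0,0,0,0,0,0,78,0,0,-45,0,0,0,70,0,0,-85,0,0,0,70,0,0,-85,0,0,0],
)

```text
time: 21.75
tcp_pos: [0.5685, -0.0191, 0.1185]
eef_rot: [0.006, 0.676, 0.737, 0.004]
wrist_force: [1.0, -0.7, 0.9]
width: 0.0702
finger_force: 0.0
```

```bash
python3 - <<'E'
from h import *
go(436.5,67.7,15,5)
blob("top",get_image("top"),(20,120,100),(35,255,255),(225,190,260,222),.057,"cup")
E
```

```text
tcp [568.5 -19.1 118.5] psi 5.0 q6 -0.22 q1 -0.13 w 70.2 t 21.8 F [ 1.  -0.7  0.9] | row [  98.2 -125.3  101.5] wz -0.0
cup c [421.4  86.8] size 0.0 0.0 longyaw 0.0 uv [236. 213.] n 1
```

Call:
step_arm(
  targets=[70,98,-122,0,0,0,0,70,98,-122,0,0,0,0,70,98,-122,0,0,0,0,70,98,-122,0,0,0,0,70,98,-122,40,0,0,0,70,98,-122,40,0,0,0,70,98,-122,40,0,0,0,70,98,-122,40,0,0,0],
)

```text
time: 22.6
tcp_pos: [0.4351, 0.0682, 0.072]
eef_rot: [0.0, 0.676, 0.737, 0.0]
wrist_force: [0.3, 0.6, 0.4]
width: 0.0701
finger_force: 0.0
```

```bash
python3 - <<'E'
from h import *
go(436.5,67.7,15,5)
im=get_image("side");blob("side",im,(18,120,80),(35,255,255),(255,180,300,215),.057,"cup")
cv2.imwrite("pics/s8.png",cv2.resize(im[140:230,190:310],None,fx=6,fy=6,interpolation=cv2.INTER_CUBIC))
E
```

```text
tcp [435.1  68.2  72. ] psi 4.9 q6 -0.06 q1 0.03 w 70.1 t 22.6 F [0.3 0.6 0.4] | row [-0.6  1.2 57. ] wz -0.1
cup c [437.2  78.6] size 58.4 44.4 longyaw -88.9 uv [277.9 197.2] n 44
```

View pics/s8.png

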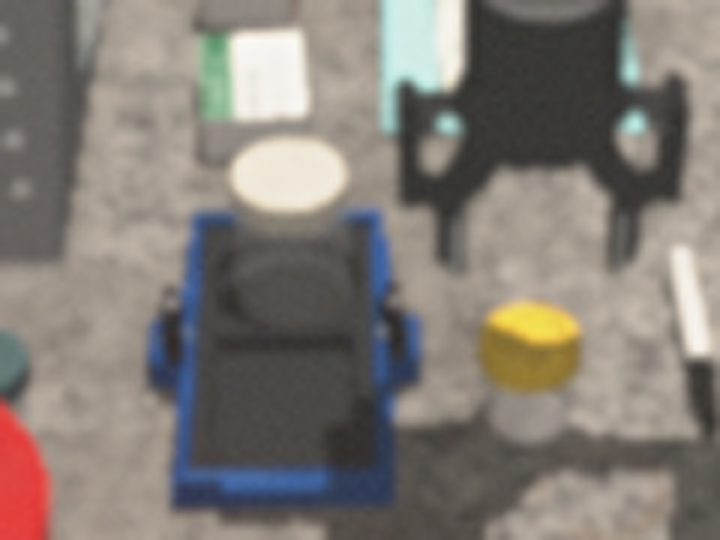

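The side crop shows the jar upright in the round pocket, with its lid at (290,175). The gripper is centred over the cup at (530,345).

Call:
step_arm(
  targets=[70,-0.5,1,30,0,0,0,70,-0.5,1,55,0,0,0,70,-0.5,1,56,0,0,0,70,-0.5,1,56,0,0,0,40,-0.5,1,56,0,0,0,40,-0.5,1,56,0,0,0,40,-0.5,1,56,0,0,0,40,-0.5,1,56,0,0,0],
  force=20,
)

```text
time: 23.45
tcp_pos: [0.4369, 0.0681, 0.0173]
eef_rot: [0.002, 0.676, 0.737, 0.002]
wrist_force: [-0.2, 0.1, 6.6]
width: 0.05
finger_force: 20.8
```

```bash
python3 - <<'E'
from h import *
go(438,250,100,5)
n="top";im=get_image(n)
blob(n,im,(0,0,0),(180,255,70),(115,185,205,240),.017,"grey insert")
E
```

```text
tcp [436.9  68.1  17.3] psi 5.0 q6 -0.06 q1 0.03 w 50.0 t 23.4 F [-0.2  0.1  6.6] | row [181.1  17.3 -82.7] wz -0.0
grey insert c [441.1 302.7] size 194.0 90.4 longyaw 86.7 uv [160.1 210.2] n 196
```

Call:
step_arm(
  targets=[40,0,0,-35,0,0,0,40,0,0,-70,0,0,0,40,45,4,-70,0,0,0,40,90,8,-70,0,0,0,40,135,12,-70,0,0,0,40,181,17,-70,0,0,0,40,181,17,-70,0,0,0,40,181,17,-70,0,0,0,40,181,17,-40,0,0,0,40,181,17,-20,0,0,0,40,181,17,-12,0,0,0,40,181,17,-12,0,0,0,40,181,17,-12,0,0,0],
)

```text
time: 24.8
tcp_pos: [0.4371, 0.2494, 0.028]
eef_rot: [0.0, 0.676, 0.737, 0.001]
wrist_force: [0.4, -0.1, 0.9]
width: 0.0495
finger_force: 21.2
```

```bash
python3 - <<'E'
from h import *
go(438,250,22.5,5)
E
```

```text
tcp [437.1 249.4  28. ] psi 4.9 q6 0.32 q1 0.41 w 49.5 t 24.8 F [ 0.4 -0.1  0.9] | row [0.5 1.  5.5] wz -0.1
```

Lower, release and lift.

Call:
step_arm(
  targets=[40,0,1,2,0,0,0,40,0,1,4,0,0,0,40,0,1,5.5,0,0,0,40,0,1,5.5,0,0,0,68,0,1,5.5,0,0,0,68,0,1,5.5,0,0,0,68,0,1,5.5,0,0,0,68,0,1,-40,0,0,0,72,0,1,-80,0,0,0,72,0,1,-80,0,0,0,72,0,1,-80,0,0,0],
)

```text
time: 25.9
tcp_pos: [0.438, 0.2503, 0.1083]
eef_rot: [0.001, 0.676, 0.737, 0.001]
wrist_force: [-0.9, -0.5, -1.3]
width: 0.0721
finger_force: 0.0
```

```bash
python3 - <<'E'
from h import *
n="top"; im=get_image(n)
blob(n,im,(20,120,100),(35,255,255),(150,180,220,240),.062,"cup top")
im=get_image("side");blob("side",im,(18,120,80),(35,255,255),(240,220,310,290),.062,"cup")
blob("side",im,(0,0,150),(40,60,255),(220,150,255,180),.087,"jar side")
go(600.7,-179.5,110,8.6)
E
```

```text
cup top c [438.2 242.6] size 49.3 37.1 longyaw 18.9 uv [176.9 208.6] n 49
cup c [436.8 259.6] size 53.8 50.5 longyaw -86.6 uv [275.7 242. ] n 51
jar side c [567.9 -40.8] size 148.5 106.0 longyaw -82.8 uv [233.8 163.2] n 171
tcp [436.3 249.6 105.6] psi 5.0 q6 0.32 q1 0.41 w 72.2 t 26.0 F [-0.4  0.  -0.2] | row [-441.7  126.5   -4.4] wz -3.6
```

Call:
step_arm(
  targets=[78,-441,127,-5,0,0,-3.6,78,-441,127,-5,0,0,-3.6,78,-441,127,-5,0,0,-3.6,78,-441,127,-5,0,0,-3.6,78,-441,127,-5,0,0,-3.6,78,-441,127,-5,0,0,-3.6,78,-441,127,-5,0,0,-3.6,78,-441,127,-5,0,0,-3.6,78,-441,127,-5,0,0,-3.6,78,-441,127,-5,0,0,-3.6,78,-441,127,-5,0,0,-3.6,78,-441,127,-5,0,0,-3.6,78,-441,127,55,0,0,-3.6,78,-441,127,55,0,0,-3.6,78,-441,127,55,0,0,-3.6,78,-441,127,55,0,0,-3.6],
)

```text
time: 27.6
tcp_pos: [0.6024, -0.1774, 0.0531]
eef_rot: [0.0, 0.652, 0.758, 0.0]
wrist_force: [0.8, -0.6, 0.7]
width: 0.0782
finger_force: 0.0
```

```bash
python3 - <<'E'
from h import *
go(601,-180,-7,8.6)
im=get_image("side"); print(proj("side",[[.6,-.18,.03]]))
cv2.imwrite("pics/s9.png",cv2.resize(im[110:200,180:300],None,fx=6,fy=6,interpolation=cv2.INTER_CUBIC))
E
```

```text
tcp [ 602.4 -177.4   53.1] psi 8.7 q6 -0.53 q1 -0.38 w 78.2 t 27.6 F [ 0.8 -0.6  0.7] | row [-2.3 -1.8 60.1] wz 0.1
[[232.25866726 151.48198319]]
```

View pics/s9.png

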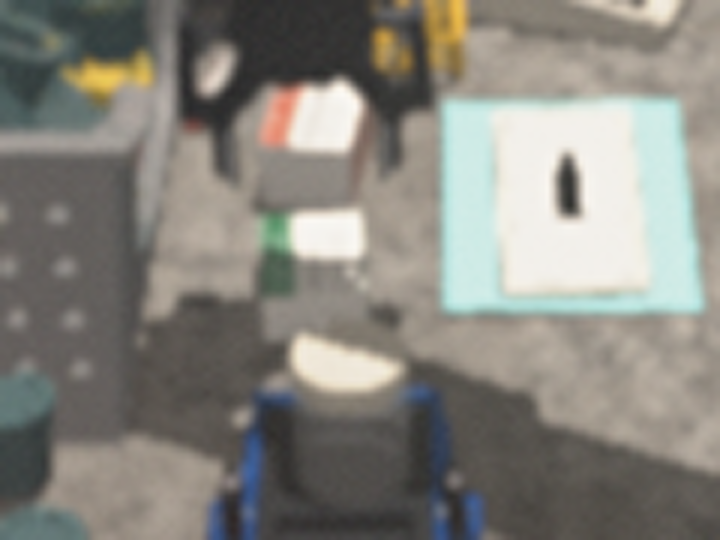

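The fingers at (225,170) and (390,165) straddle the green carton at (312,255). The panel lies centred on the pad.

Call:
step_arm(
  targets=[78,-2,-1.5,30,0,0,0,78,-2,-1.5,55,0,0,0,78,-2,-1.5,60,0,0,0,78,-2,-1.5,60,0,0,0,45,-2,-1.5,60,0,0,0,45,-2,-1.5,60,0,0,0,45,-2,-1.5,60,0,0,0,45,-2,-1.5,60,0,0,0],
  force=35,
)

```text
time: 28.45
tcp_pos: [0.6029, -0.1813, -0.0051]
eef_rot: [0.002, 0.652, 0.758, 0.001]
wrist_force: [0.2, 0.9, 6.0]
width: 0.0587
finger_force: 39.4
```

```bash
python3 - <<'E'
from h import *
go(443.3,341.5,90,-3.3)
E
```

```text
tcp [ 602.9 -181.3   -5.1] psi 8.6 q6 -0.53 q1 -0.38 w 58.7 t 28.4 F [0.2 0.9 6. ] | row [540.5 -79.3 -96.8] wz 11.9
```

Call:
step_arm(
  targets=[45,0,0,-40,0,0,0,45,0,0,-85,0,0,0,45,0,0,-125,0,0,0,45,540,-79,-125,0,0,12,45,540,-79,-125,0,0,12,45,540,-79,-125,0,0,12,45,540,-79,-125,0,0,12,45,540,-79,-125,0,0,12,45,540,-79,-125,0,0,12,45,540,-79,-125,0,0,12,45,540,-79,-125,0,0,12,45,540,-79,-125,0,0,12,45,540,-79,-125,0,0,12,45,540,-79,-125,0,0,12,45,540,-79,-125,0,0,12,45,540,-79,-125,0,0,12,45,540,-79,-125,0,0,12,45,540,-79,-80,0,0,12,45,540,-79,-50,0,0,12,45,540,-79,-50,0,0,12,45,540,-79,-50,0,0,12],
)

```text
$.targets: bad value
```

Call:
step_arm(
  targets=[45,0,0,-40,0,0,0,45,0,0,-85,0,0,0,45,0,0,-125,0,0,0,45,540,-79,-125,0,0,12,45,540,-79,-125,0,0,12,45,540,-79,-125,0,0,12,45,540,-79,-125,0,0,12,45,540,-79,-125,0,0,12,45,540,-79,-125,0,0,12,45,540,-79,-125,0,0,12,45,540,-79,-125,0,0,12,45,540,-79,-125,0,0,12,45,540,-79,-125,0,0,12,45,540,-79,-125,0,0,12,45,540,-79,-125,0,0,12,45,540,-79,-125,0,0,12,45,540,-79,-125,0,0,12,45,540,-79,-80,0,0,12,45,540,-79,-50,0,0,12,45,540,-79,-50,0,0,12],
)

```text
time: 30.45
tcp_pos: [0.4393, 0.3376, 0.0367]
eef_rot: [-0.001, 0.729, 0.685, -0.006]
wrist_force: [-0.2, -0.5, -1.5]
width: 0.0588
finger_force: 38.7
```

```bash
python3 - <<'E'
from h import *
get_image("top");go(443.3,340.5,1,-3.3)
im=get_image("side"); u,v=proj("side",[[.443,.3,.03]])[0].astype(int)
cv2.imwrite("pics/s10.png",cv2.resize(im[v-60:v+50,u-65:u+65],None,fx=5,fy=5,interpolation=cv2.INTER_CUBIC))
E
```

```text
tcp [441.1 339.   39.8] psi -3.6 q6 0.62 q1 0.55 w 58.6 t 30.5 F [0.2 0.9 0. ] | row [ 1.8  2.3 38.8] wz -0.3
```

View pics/s10.png

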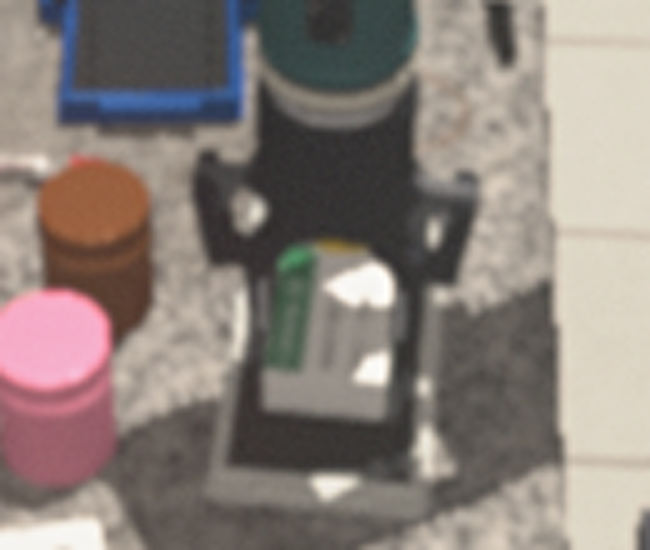

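The side crop shows the green carton level above the grey tray's oblong pocket, with its body at (330,330). I lower it.

Call:
step_arm(
  targets=[45,1,1,20,0,0,0,45,1,1,30,0,0,0,45,1,1,34,0,0,0,45,1,1,37,0,0,0,45,1,1,37,0,0,0],
)

```text
time: 31.05
tcp_pos: [0.4435, 0.3427, 0.0056]
eef_rot: [0.0, 0.728, 0.686, 0.0]
wrist_force: [0.6, 1.1, -1.4]
width: 0.059
finger_force: 38.7
```

```bash
python3 - <<'E'
from h import *
get_image("top");go(443.3,340.5,1,-3.3)
E
```

```text
tcp [443.7 342.8   5.8] psi -3.4 q6 0.62 q1 0.56 w 59.2 t 31.1 F [ 0.5 -0.1 -0.3] | row [-2.3 -0.2  4.8] wz -0.1
```

Lower 5 mm more, release and lift.

Call:
step_arm(
  targets=[45,-2,0,2,0,0,0,45,-2,0,5,0,0,0,45,-2,0,5,0,0,0,70,-2,0,5,0,0,0,70,-2,0,4,0,0,0,70,-2,0,3,0,0,0,70,-2,0,-40,0,0,0,78,-2,0,-85,0,0,0,78,-2,0,-115,0,0,0,78,-2,0,-115,0,0,0],
)

```text
time: 32.1
tcp_pos: [0.4464, 0.3426, 0.127]
eef_rot: [0.001, 0.728, 0.686, 0.006]
wrist_force: [0.7, 0.6, 0.3]
width: 0.0779
finger_force: 0.0
```

```bash
python3 - <<'E'
from h import *
im=get_image("top")
go(611.6,-309.6,120,-2.5)
im=get_image("side"); blob("side",im,(45,80,40),(85,255,255),(230,225,300,320),.035,"green stripe")
m=cv2.inRange(cv2.cvtColor(im,cv2.COLOR_BGR2HSV),(0,0,150),(180,60,255))
cv2.imwrite("pics/s11.png",cv2.resize(im[200:310,200:330],None,fx=5,fy=5,interpolation=cv2.INTER_CUBIC))
E
```

```text
tcp [444.9 341.7 123.7] psi -3.4 q6 0.61 q1 0.55 w 78.1 t 32.1 F [ 0.5 -0.8 -0.2] | row [-640.2  205.2    2.2] wz -0.9
green stripe c [461.7 313.9] size 16.9 10.4 longyaw -87.2 uv [264.9 263.2] n 15
```

View pics/s11.png

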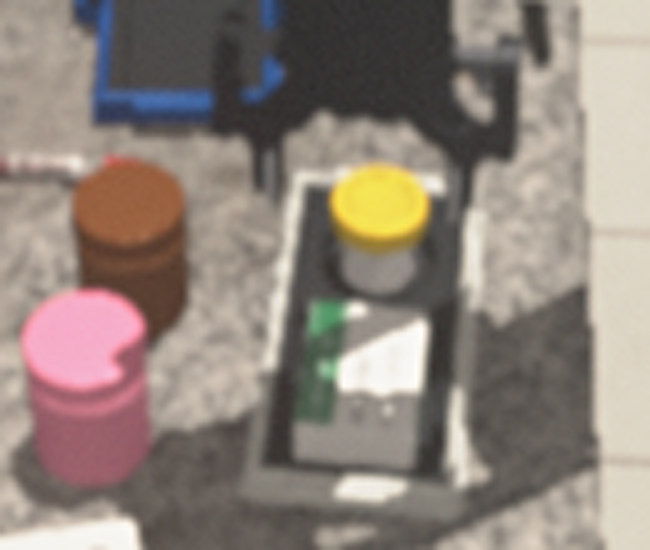

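The cup sits in the round pocket at (380,205) and the green carton in the oblong pocket at (360,380). Before fetching the red carton I check clearance to the basket behind it.

```bash
python3 - <<'E'
from h import *
for z in (0,.1,.15,.2,.25): print(z,ray("top",[[376,117],[376,110],[400,90]],z)[:,:2].round(3).tolist(), ray("side",[[209,115],[205,160]],z)[:,:2].round(3).tolist())
E
```

```text
0 [[0.699, -0.329], [0.72, -0.331], [0.781, -0.407]] [[0.724, -0.46], [0.695, -0.166]]
0.1 [[0.661, -0.295], [0.681, -0.297], [0.735, -0.366]] [[0.692, -0.298], [0.667, -0.035]]
0.15 [[0.643, -0.278], [0.661, -0.28], [0.713, -0.345]] [[0.677, -0.217], [0.653, 0.031]]
0.2 [[0.624, -0.261], [0.642, -0.263], [0.69, -0.325]] [[0.661, -0.136], [0.639, 0.097]]
0.25 [[0.606, -0.245], [0.622, -0.246], [0.668, -0.304]] [[0.646, -0.055], [0.625, 0.162]]
```

Call:
step_arm(
  targets=[66,-640,203,0,0,0,-1.3,66,-640,203,0,0,0,-1.3,66,-640,203,0,0,0,-1.3,66,-640,203,0,0,0,-1.3,66,-640,203,0,0,0,-1.3,66,-640,203,0,0,0,-1.3,66,-640,203,0,0,0,-1.3,66,-640,203,0,0,0,-1.3,66,-640,203,0,0,0,-1.3,66,-640,203,0,0,0,-1.3,66,-640,203,0,0,0,-1.3,66,-640,203,0,0,0,-1.3,66,-640,203,0,0,0,-1.3,66,-640,203,0,0,0,-1.3,66,-640,203,0,0,0,-1.3,66,-640,203,0,0,0,-1.3,66,-640,203,50,0,0,-1.3,66,-640,203,50,0,0,-1.3,66,-640,203,50,0,0,-1.3],
)

```text
time: 34.1
tcp_pos: [0.6062, -0.3079, 0.0679]
eef_rot: [-0.003, 0.719, 0.695, -0.001]
wrist_force: [0.7, 0.6, 0.2]
width: 0.0659
finger_force: 0.0
```

```bash
python3 - <<'E'
from h import *
im=get_image("side");go(609.5,-309.6,0,-2.1)
n="top"
i2=get_image(n)
blob(n,i2,(20,120,100),(35,255,255),(150,180,220,240),.062,"cup top")
blob(n,i2,(45,80,40),(85,255,255),(120,185,170,235),.035,"green stripe")
blob(n,i2,(0,0,150),(180,60,255),(124,190,162,232),.035,"green white")
a=im[95:185,180:300]; cv2.imwrite("pics/s12.png",cv2.resize(a,None,fx=6,fy=6,interpolation=cv2.INTER_CUBIC))
E
```

```text
tcp [ 607.7 -309.    70.5] psi -2.0 q6 -0.52 q1 -0.55 w 66.1 t 34.1 F [ 0.7 -0.2  1.5] | row [-0.5  1.8 70.5] wz 0.1
cup top c [437. 249.] size 51.6 48.6 longyaw 88.2 uv [175.4 209. ] n 54
green stripe c [461.5 312.7] size 17.3 11.2 longyaw 88.1 uv [155.2 202.2] n 20
green white c [434.  342.2] size 82.1 43.1 longyaw 85.8 uv [144.4 212.3] n 84
```

View pics/s12.png

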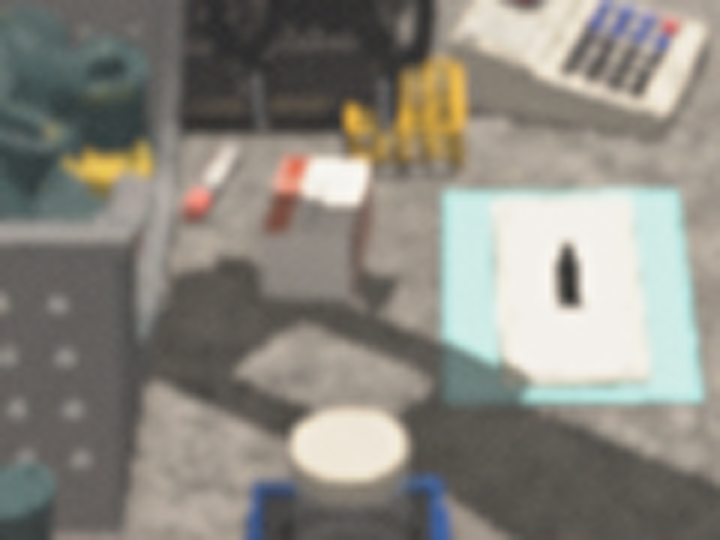

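The red carton at (315,225) stands clear of the basket, with the gripper above it. The cup and the green carton measure within 2 mm of their pocket centres.

Call:
step_arm(
  targets=[66,0,1.5,25,0,0,0,66,0,1.5,45,0,0,0,66,0,1.5,60,0,0,0,66,0,1.5,70,0,0,0,66,0,1.5,70,0,0,0,40,0,1.5,70,0,0,0,40,0,1.5,70,0,0,0,40,0,1.5,70,0,0,0,40,0,1.5,70,0,0,0],
  force=35,
)

```text
time: 35.1
tcp_pos: [0.6098, -0.3109, 0.0013]
eef_rot: [0.001, 0.72, 0.694, 0.0]
wrist_force: [0.4, 0.8, 2.7]
width: 0.054
finger_force: 39.7
```

```bash
python3 - <<'E'
from h import *
go(557.6,77,120,4.7)
E
```

```text
tcp [ 609.8 -310.9    1.3] psi -2.1 q6 -0.52 q1 -0.55 w 54.0 t 35.1 F [0.4 0.8 2.7] | row [ 385.6  -66.2 -119.2] wz -6.8
```

Call:
step_arm(
  targets=[40,0,0,-40,0,0,0,40,0,0,-85,0,0,0,40,0,0,-130,0,0,0,40,384,-67,-130,0,0,-6.8,40,384,-67,-130,0,0,-6.8,40,384,-67,-130,0,0,-6.8,40,384,-67,-130,0,0,-6.8,40,384,-67,-130,0,0,-6.8,40,384,-67,-130,0,0,-6.8,40,384,-67,-130,0,0,-6.8,40,384,-67,-130,0,0,-6.8,40,384,-67,-130,0,0,-6.8,40,384,-67,-130,0,0,-6.8,40,384,-67,-130,0,0,-6.8,40,384,-67,-130,0,0,-6.8,40,384,-67,-90,0,0,-6.8,40,384,-67,-60,0,0,-6.8,40,384,-67,-60,0,0,-6.8,40,384,-67,-60,0,0,-6.8],
)

```text
time: 37.0
tcp_pos: [0.5563, 0.0748, 0.0599]
eef_rot: [-0.0, 0.678, 0.735, -0.0]
wrist_force: [-0.3, -0.9, -0.8]
width: 0.054
finger_force: 39.3
```

```bash
python3 - <<'E'
from h import *
im=get_image("side");go(557,76,7,4.7)
blob("side",im,(0,0,150),(40,80,255),(225,155,256,185),.087,"jar side")
E
```

```text
tcp [557.5  75.   61.5] psi 4.6 q6 -0.05 q1 0.03 w 54.0 t 37.0 F [ 0.6  0.  -0.4] | row [ 1.  -0.6 54.5] wz -0.1
jar side c [554.1  25. ] size 60.7 39.4 longyaw -69.0 uv [238.9 176.5] n 42
```

Call:
step_arm(
  targets=[40,1,-0.5,25,0,0,0,40,1,-0.5,40,0,0,0,40,1,-0.5,48,0,0,0,40,1,-0.5,52,0,0,0,40,1,-0.5,52,0,0,0,40,1,-0.5,52,0,0,0],
)

```text
time: 37.65
tcp_pos: [0.5565, 0.0768, 0.0089]
eef_rot: [0.001, 0.678, 0.735, 0.001]
wrist_force: [0.7, 0.0, -0.9]
width: 0.0541
finger_force: 39.4
```

Call:
step_arm(
  targets=[40,0,0,2,0,0,0,40,0,0,3,0,0,0,40,0,0,3,0,0,0,68,0,0,3,0,0,0,68,0,0,2,0,0,0,68,0,0,0,0,0,0,68,0,0,-40,0,0,0,68,0,0,-85,0,0,0,68,0,0,-130,0,0,0,68,100,-130,-130,0,0,0,68,200,-180,-130,0,0,0,68,200,-180,-130,0,0,0,68,200,-180,-130,0,0,0,68,200,-180,-130,0,0,0,68,200,-180,-130,0,0,0,68,200,-180,-130,0,0,0],
)

```text
time: 39.25
tcp_pos: [0.3581, 0.263, 0.1382]
eef_rot: [-0.0, 0.676, 0.737, 0.0]
wrist_force: [-0.4, -0.3, -0.4]
width: 0.0683
finger_force: 0.0
```

```bash
python3 - <<'E'
from h import *
n="top";im=get_image(n)
blob(n,im,(0,0,150),(180,60,255),(262,140,295,185),.087,"jar")
blob(n,im,(0,0,150),(180,60,255),(315,160,420,240),.007,"panel")
blob(n,im,(0,0,150),(180,60,255),(215,148,261,185),.050,"red white")
blob(n,im,(0,90,70),(12,255,255),(215,130,261,185),.050,"red stripe")
s=get_image("side")
a=np.hstack([cv2.resize(im[130:240,130:420],(800,303)),]);b=cv2.resize(s[130:300,190:330],(330,297*400//400))
c=np.zeros((600,800,3),np.uint8);c[:303]=a;c[303:,:330]=b
cv2.imwrite("pics/end.png",c); print(get_state()["time"])
E
```

```text
jar c [562.2 -17.1] size 54.9 53.4 longyaw -2.1 uv [273.1 157.8] n 59
panel c [ 458.4 -280.4] size 219.9 148.7 longyaw -85.9 uv [367.1 198.2] n 254
red white c [546.7  77. ] size 85.5 37.5 longyaw -86.1 uv [238.8 167.9] n 85
red stripe c [575.4  78.8] size 84.7 17.1 longyaw -86.2 uv [237.6 158. ] n 68
39.35
```

View pics/end.png

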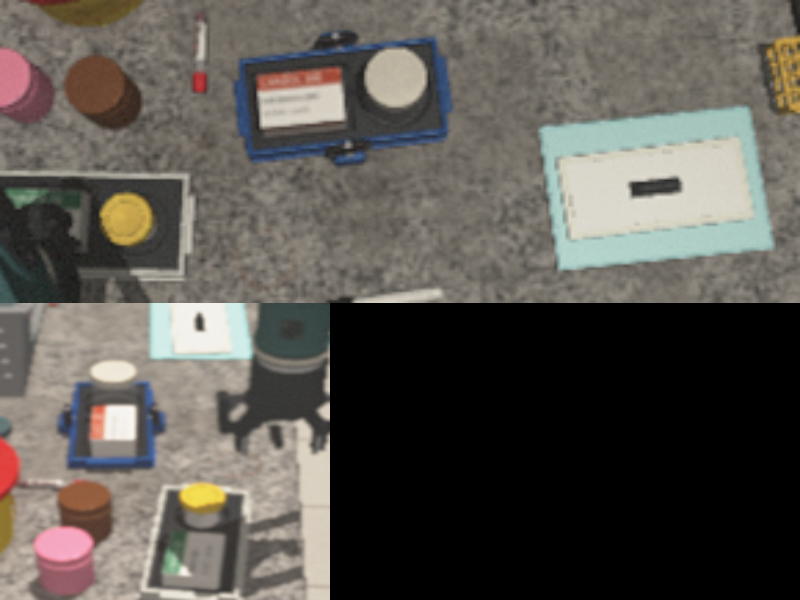

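The final views show the jar at (395,78) and red carton at (300,98) in the blue tray. The cup at (127,218) and the green carton are in the grey tray, and the panel is centred on the pad at (655,187). I hand it in.

```bash
python3 -c "
from bench import *
print(sign_off())"
```

```text
the job is handed in; nothing more can be done
None
```

I handed the job in at about 39 s: both buttons aside, the panel flat and centred on the pad, and all four items in their pockets by the last camera views; the hand-in gave no pass or fail result.

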